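# Feed the plunger into the bench clay extruder and push it home

## Robot

A 6-joint arm with a two-finger parallel gripper is mounted at the origin on a cart in front of the work surface, level with it; the furniture and walls round the work are solid. World frame = base frame: x ahead of the robot, y to its left, z up, the work surface at z = 0. Lengths are in m, angles in rad, forces in N, time in s.
With the tool pointing down it reaches from about 0.3 to 0.775 m from the base axis. Payload 14.6 kg.
Tool frame: the origin (TCP) lies at the very end of the fingers, on their centre line; the grasp point (between the pads) lies 19 mm behind it; z points along the fingers, y is the line along which they close (so a half turn about z gives the same grasp; the last joint's range is limited). The gripper opens to 94 mm and grips with 3 to 60 N. Pads are 16 mm wide; open, the fingers measure 119 mm over their backs; the gripper's body (75 mm by 177 mm) begins 78 mm behind the grasp point.
Start: joints at [1.234, 0.3, 1.521, -0, 1.321, -0.067], TCP at [0.147, 0.53, 0.205] pointing down, gripper open.
Joint ranges: [-3.03, 3.03], [-0.79, 2.21], [0.23, 2.52], [-1.04, 4.18], [0, 3.07], [-2.55, 2.55]. Speed limits (rad/s): [2.22, 2.22, 2.57, 3.14, 3.14, 3.14].

## Interface

Orientations are given as [roll, pitch, yaw] about the fixed x, y, z axes, in that order (R = Rz(yaw) Ry(pitch) Rx(roll)).
In Python, from station import ctrl, cams gives the robot as it stands. The module is installed in compiled form; this text tells all that it offers.
- The arm moves only by the tool arm_command, never from a script. Its argument "plan" is a list that holds one entry, the list of rows, each a list of 7 numbers: the shift along the tool's x, y, z in shares of 750 mm (1.0 is 750 mm), then the turn, a rotation vector about the tool's x, y, z in a scale on which 1.0 is 4 rad, then the closure, from -1 (fully open) to 1 (shut). A call has 1 to 12 rows; each row is the pose to reach, as a shift and turn from the pose commanded when the call began, along the tool's axes at that moment; what a row does not reach only later rows make up. A row lasts 1/10 s, in which the tool goes at most 50 mm and 8.59 degrees, less where a joint would pass 70% of its speed; a pose out of reach is approached as far as the arm can. A call with a gripper value outside its range is refused whole. The fingers move at their own pace and stop on an object; "squeeze" is the grip in N (left out, the last holds). Time passes only in rows, so rows that repeat a pose let the fingers close. It gives the time, the measured TCP pose, the force, the opening and the grip force at its end, in the units of the state.
- ctrl.get_obs(): the state, without advancing time (a new reading comes with each control period).
- cams.camera(name): name is "scene" or "top" or "wrist"; returns (picture, depth): 480x640x3 uint8, blue, green, red; 480x640 float32, m along the optical axis (not along the pixel's ray), 0 where there is no reading.
- cams.camera_info(name): a dict with "fx", "fy", "cx", "cy" (pixels), "dist_coeffs" ([k1, k2, p1, p2, k3] as OpenCV has them; the pictures are not rectified), "world_to_cam" (4x4, takes a point from world to camera coordinates). Camera axes: x right, y down, z forward; pixel columns grow to the right and rows downward; lengths in m; the calibration is good to about 2 mm. A picture is of the moment at which its call begins: read the wrist's pose just before it. camera_info takes no time and is no camera call; for the wrist camera it gives the pose at the moment of the call.
- ctrl.hand_in(): hands the job in; it is judged then, once.
The state is a dict: "time_s": time; "qpos": joint angles; "joint_vel": joint speeds; "tau": joint torques, N m; "ee_pos": TCP position; "eef_rot": TCP orientation; "force": force on the tool from outside, world axes, zero at the start; "moment": the same for the moment, N m; "grip_width": finger opening in m; "grip_force": force on a finger pad.
Only numpy, scipy, OpenCV 4.12 (cv2) and the standard library are available. Lean on these libraries where they do the work, as an engineer would, in place of code of your own. Each camera call takes 0.05 s, during which the arm holds its last target. There are 200 camera calls.

## Task

Lift the plunger off its wooden rest by its steel rod and feed it tip first about halfway into the brass-lined bore of the extruder's blue barrel, then let go of it there. Take it again further back, by its wooden handle, and push it on until the black collar sits fully home against the brass rim of the mouth; let go. The barrel is clamped a little off line on its foot, so find the bore gently by feel and never force or ram the plunger against the extruder, do not drop it, and leave the clay fish and the slip bottle where they are.

Things in the scene. Friction and masses are not known exactly. Their poses are not given: they have to be found in the camera images.
- extruder: Foot of the extruder: dark steel plate 170 x 110 mm, fixed to the bench. On its two cross rails rides the barrel: a level blue tube 64 mm across with an aluminium die nut at the far end; all 106 mm tall, 210 mm long. Origin: on the bench below the nominal mouth; +x along the nominal bore, inwards; z up. This is the foot's pose, not the barrel's. Contact of plunger with foot and barrel: under 30 N.
- mouth (a point): Nominal centre of the bore's mouth, fixed to the foot, 70 mm above the bench, in the plane of the mouth's flat brass rim. Axes as the foot. Bore 19.4 mm wide, no chamfer; rim 47 mm across, 22 mm ahead of the tube. The real mouth has this height and x, but the barrel is clamped up to 12 mm to either side (y) and swivelled up to 0.03 rad about its mouth. Not measured: see or feel it. It is stiff.
- bore_bottom (a point): Nominal far end of the bore, 180 mm beyond the mouth. Inside, with its face 95 to 125 mm deep, is a loose white piston that the plunger's tip meets and must push ahead: it drags with about 5 N and does not spring back. Meeting it is not the end of the travel; the collar meeting the rim is.
- plunger: Plunger, 218 mm, about 0.2 kg: steel rod 16 mm thick, 150 mm long, its last 3 mm coned to 13 mm; black collar 36 mm across, 8 mm thick; wooden handle. Origin: on the axis at the collar's front face; +x along the axis to the tip. Tip at x = 150 mm, collar -8 to 0, handle -68 to -8, centre of mass about x = 62 mm. Home: this origin in the plane of the mouth (collar on the rim).
- plunger_tip (a point): Centre of the plunger's tip face.
- plunger_handle (a point): Middle of the wooden handle (60 mm long, 23 mm thick), on the axis 38 mm behind the collar's front face. While the plunger lies half in the bore, its free end may sag or swing a few mm, within the bore's play.
- rest: Wooden rest fixed to the bench, base 210 x 60 x 10 mm. The plunger lies level on it, axis 40 mm above the bench. Origin: under the base's centre; +x to the end where the tip lies. Rod supports, up to 45 mm high, at x = -21 and x = 80 mm; between them the rod is free for the fingers. Two cheeks 54 mm tall, x = -105 to -49 mm, enclose the handle so that it cannot be gripped there.
- fish_a: Small grey-brown raw clay fish, about 50 x 48 x 16 mm, lying loose on the bench; fragile, leave alone. Origin under its centre.
- fish_b: A second such clay fish, 48 x 45 x 16 mm. Origin under its centre; leave alone.
- slip_bottle: Cream rubber slip bottle with a thin spout, 34 mm diameter, 58 mm tall, loose; leave alone. Origin under its centre.

How it is judged:
On the way, in this order (a step that is already met when the one before it is completed fails the run):
1. the plunger is about halfway in the bore (tip 30 to 120 mm deep) and the fingers have let go of it (x of plunger in the frame of extruder between -0.12 and -0.03 m and y of plunger_tip in the frame of extruder between -0.02 and 0.02 m and z of plunger_tip in the frame of extruder between 0.06 and 0.08 m and contact force between the fingers and plunger below 0.1 N), for 0.2 s.
2. the fingers hold the plunger again and push it to within 3 mm of home (x of plunger in the frame of extruder above -0.003 m and contact force between the fingers and plunger above 1 N), for 0.1 s.
At the end, for the whole second after the job is handed in: The plunger lies in the extruder's bore with its collar face within 3 mm of the plane of the bore's mouth, its tip within 20 mm sideways and 10 mm in height of the extruder's nominal axis, its axis within 0.08 rad of the extruder's, released and at rest (x of plunger in the frame of extruder between -0.003 and 0.003 m and y of plunger_tip in the frame of extruder between -0.02 and 0.02 m and z of plunger_tip in the frame of extruder between 0.06 and 0.08 m and angle between the x axis of plunger and the x axis of extruder, either way round below 0.08 rad and linear speed of plunger below 0.01 m/s); the robot touches nothing.
It fails at once if the plunger is forced against the extruder with more than 30 N (contact force between plunger and extruder above 30 N).
It fails at once if the plunger is dropped on the bench (height (world z) of plunger_tip below 0.014 m).
It fails at once if a clay fish or the slip bottle is moved by more than 15 mm (distance of any of fish_a, fish_b, slip_bottle from where it was at the start of the episode above 0.015 m).
It also fails if it takes over 72 s, if anything falls off the work surface, if the arm or the gripper's body presses on something with over 40 N, if the wrist force passes 120 N, or if a joint passes its speed limit or range.

## Working session

There is one attempt and no reset: what is moved stays moved. The work goes in short steps, Python scripts to look and compute and a tool call to move; the robot and the scene stay as the last step left them, time stands still between calls to the robot, and variables do not carry over. Pictures are saved under pics/ and viewed, at most 12 in all, crops included, and the job is handed in when it is done.

Besides the shell and the picture viewer there is one more tool, called after "Emit:" as name([rows], argument=value, ...), one row to a line, values as JSON. arm_command: Moves the arm, as the interface text tells. Its arguments: {"type":"object","properties":{"plan":{"type":"array"},"squeeze":{"type":"number"}},"required":["plan"]}

```bash
mkdir -p pics; cat > h.py <<'E'
import numpy as np, cv2
from station import ctrl, cams
def grab(n):
    info=cams.camera_info(n); im,d=cams.camera(n); return np.array(im),np.array(d),info
def pts(uv,d,info):
    uv=np.asarray(uv,float).reshape(-1,2); K=np.array([[info['fx'],0,info['cx']],[0,info['fy'],info['cy']],[0,0,1]])
    n=cv2.undistortPoints(uv.reshape(-1,1,2),K,np.array(info['dist_coeffs'])).reshape(-1,2)
    T=np.linalg.inv(np.array(info['world_to_cam'])); z=np.asarray(d,float).reshape(-1,1)
    return (np.c_[n*z,z])@T[:3,:3].T+T[:3,3]
def cloud(d,info):
    v,u=np.mgrid[0:480,0:640]; return pts(np.c_[u.ravel(),v.ravel()],d.ravel(),info).reshape(480,640,3)
def plane(uv,z,info):
    a=pts(uv,np.ones(len(uv)),info); c=np.linalg.inv(np.array(info['world_to_cam']))[:3,3]
    return c+(a-c)*((z-c[2])/(a[:,2]-c[2]))[:,None]
E
python3 - <<'E'
from h import *
o=ctrl.get_obs(); print({k:np.round(v,3) for k,v in o.items()})
for n in ['top','scene']:
    im,d,i=grab(n); cv2.imwrite(f'pics/{n}.png',im); np.savez(f'{n}.npz',im=im,d=d,P=cloud(d,i)); print(n,np.round(np.linalg.inv(np.array(i['world_to_cam']))[:3,3],3),i['fx'],(d>0).mean())
E
```

```text
{'time_s': np.float64(0.0), 'qpos': array([ 1.234,  0.3  ,  1.522, -0.   ,  1.321, -0.067]), 'joint_vel': array([ 0.001,  0.   , -0.   ,  0.   , -0.002, -0.   ]), 'tau': array([ 0.0000e+00, -5.3182e+01, -3.5274e+01,  7.1000e-02,  2.4000e-02,
       -0.0000e+00]), 'ee_pos': array([0.147, 0.53 , 0.205]), 'eef_rot': array([-3.14 , -0.   ,  2.872]), 'force': array([ 0.301, -0.141, -0.337]), 'moment': array([-0.014, -0.034, -0.012]), 'grip_force': np.float64(0.0), 'grip_width': np.float64(0.094)}
top [ 0.427 -0.142  1.327] 560.511533700204 0.9961263020833333
scene [-0.392 -0.657  0.721] 506.04259590748234 0.9960970052083333
```

View pics/top.png

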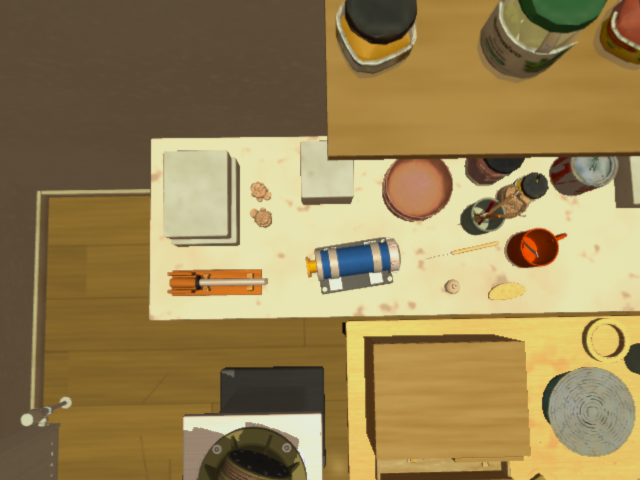

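View pics/scene.png

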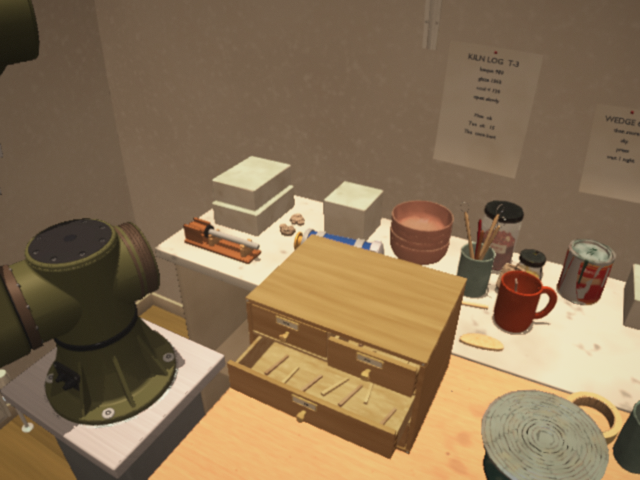

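The top view has +x up and −y to the right. The plunger lies along row 282, from handle at column 170 to tip at 265. The brass mouth is at (312,267) and the blue barrel runs right to (398,250). The fish are at (260,190) and (262,217), and the slip bottle is at (452,287). Next I'll measure these from depth.

```bash
python3 - <<'E'
from h import *
z=np.load('top.npz'); im=z['im'];P=z['P'];d=z['d']; hsv=cv2.cvtColor(im,cv2.COLOR_BGR2HSV)
def box(u0,v0,u1,v1):
    m=np.zeros((480,640),bool); m[v0:v1,u0:u1]=1; return m
def line(p,name):
    c=np.median(p[:,:2],0); q=p[:,:2]
    l=cv2.fitLine(q.astype(np.float32),cv2.DIST_HUBER,0,.01,.01).ravel(); dr=l[:2]*(-1 if l[1]>0 else 1)
    s=(q-l[2:])@dr
    print(name,len(p),'c',l[2:].round(4),'dir',dr.round(4),'yaw',np.arctan2(dr[1],dr[0]).round(4),'ends',(l[2:]+s.min()*dr).round(4),(l[2:]+s.max()*dr).round(4),'z',np.percentile(p[:,2],[2,50,98]).round(3))
H,S,V=cv2.split(hsv)
blue=box(300,225,410,300)&(H>95)&(H<125)&(S>100); line(P[blue],'blue')
bp=P[blue]; line(bp[bp[:,2]>np.percentile(bp[:,2],70)],'bluetop')
brass=box(300,250,325,285)&(H>12)&(H<30)&(S>130); line(P[brass],'brass'); print(np.argwhere(brass)[:, ::-1].min(0),np.argwhere(brass)[:, ::-1].max(0),P[brass][:,:2].min(0),P[brass][:,:2].max(0))
rod=box(205,270,270,295)&(S<70)&(V>60)&(P[:,:,2]>.03)&(P[:,:,2]<.08); line(P[rod],'rod')
plate=box(315,270,400,296)&(S<90)&(P[:,:,2]<.03)&(V<160)&(V>20); line(P[plate],'plate')
blob=box(165,265,270,300)&(S>120)&(H<20); line(P[blob],'rest')
for n,b in dict(fa=(248,178,272,203),fb=(248,205,274,229),blocks=(160,145,240,248),blk2=(300,140,355,205),cab=(372,340,530,450),shelf=(330,100,640,155),bottle=(444,278,460,295)).items():
    m=box(*b); q=P[m]; q=q[q[:,2]>.008]; print(n,q.min(0).round(3),q.max(0).round(3))
cv2.imwrite('pics/crop.png',cv2.resize(im[220:310,150:420],None,fx=2.9,fy=2.9,interpolation=cv2.INTER_CUBIC))
E
```

```text
blue 1297 c [ 0.4957 -0.2393] dir [ 0.1427 -0.9898] yaw -1.4276 ends [ 0.4806 -0.1346] [ 0.5062 -0.3125] z [0.08  0.098 0.106]
bluetop 389 c [ 0.4991 -0.2384] dir [ 0.1457 -0.9893] yaw -1.4246 ends [ 0.4838 -0.134 ] [ 0.5099 -0.3118] z [0.101 0.103 0.108]
brass 140 c [ 0.4817 -0.1407] dir [-0.9993 -0.0364] yaw -3.1052 ends [ 0.5058 -0.1398] [ 0.4271 -0.1427] z [0.002 0.084 1.327]
[306 257] [316 276] [ 0.42706001 -0.15323404] [ 0.50567449 -0.13125567]
rod 83 c [0.4542 0.0338] dir [-4.e-04 -1.e+00] yaw -1.5712 ends [0.4542 0.0979] [ 0.4541 -0.0351] z [0.042 0.048 0.054]
plate 680 c [ 0.4525 -0.2627] dir [ 0.1344 -0.9909] yaw -1.436 ends [ 0.439  -0.1631] [ 0.4618 -0.3309] z [0.004 0.013 0.02 ]
rest 1892 c [0.449  0.0647] dir [-0.0533 -0.9986] yaw -1.6241 ends [0.4555 0.1862] [ 0.4379 -0.1429] z [0.006 0.013 0.057]
fa [ 0.647 -0.048  0.008] [ 0.691 -0.002  0.02 ]
fb [ 0.427 -0.142  0.008] [0.628 0.    1.327]
blocks [ 0.427 -0.142  0.008] [0.783 0.175 1.327]
blk2 [ 0.427 -0.239  0.008] [ 0.791 -0.121  1.327]
cab [ 0.105 -0.646  0.008] [ 0.427 -0.142  1.327]
shelf [ 0.427 -0.502  0.732] [ 0.631 -0.142  1.327]
bottle [ 0.419 -0.487  0.008] [ 0.45  -0.142  1.327]
```

View pics/crop.png

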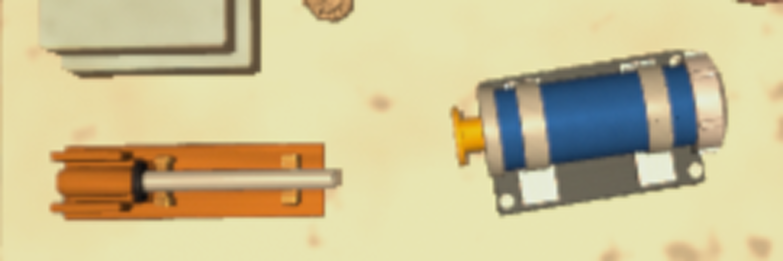

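Careful with the scale: shifts go in shares of 750 mm and turns go in shares of 4 rad. That gives: -450 mm / 750 = -0.6, -100 mm / 750 = -0.1333, 1.301 rad / 4 = 0.3253.

Emit:
arm_command([
  [[-0.048, -0.0507, -0.0107, 0, 0, 0.0275, -1], [-0.0973, -0.1, -0.0227, 0, 0, 0.055, -1], [-0.1453, -0.1507, -0.0333, 0, 0, 0.0825, -1], [-0.1933, -0.2, -0.044, 0, 0, 0.1075, -1], [-0.2427, -0.2507, -0.056, 0, 0, 0.135, -1], [-0.2907, -0.3, -0.0667, 0, 0, 0.1625, -1], [-0.3387, -0.3507, -0.0773, 0, 0, 0.19, -1], [-0.388, -0.4, -0.0893, 0, 0, 0.2175, -1], [-0.436, -0.4507, -0.1, 0, 0, 0.245, -1], [-0.484, -0.5, -0.1107, 0, 0, 0.27, -1], [-0.5333, -0.5507, -0.1227, 0, 0, 0.2975, -1], [-0.5813, -0.6, -0.1333, 0, 0, 0.3253, -1]],
])

```text
time_s: 1.3
ee_pos: [0.4309, 0.0079, 0.3004]
eef_rot: [3.141, -0.0, 1.566]
force: [1.0, 0.5, 1.1]
grip_width: 0.0937
grip_force: 0.0
```

Emit:
arm_command([
  [[0, 0, 0, 0, 0, 0, -1], [0, 0, 0, 0, 0, 0, -1], [0, 0, 0, 0, 0, 0, -1]],
])

```text
time_s: 1.6
ee_pos: [0.43, 0.0108, 0.2998]
eef_rot: [-3.141, -0.0, 1.572]
force: [0.3, 0.7, 0.1]
grip_width: 0.0939
grip_force: 0.0
```

```bash
python3 - <<'E'
from h import *
o=ctrl.get_obs(); print(o['time_s'],o['ee_pos'].round(4),o['eef_rot'].round(4),o['force'].round(2))
im,d,i=grab('wrist'); cv2.imwrite('pics/w1.png',im); np.savez('w1.npz',im=im,d=d,P=cloud(d,i)); print(np.linalg.inv(np.array(i['world_to_cam'])).round(3),i['fx'])
E
```

```text
1.6 [0.43   0.0108 0.2998] [-3.1410e+00 -2.0000e-04  1.5725e+00] [0.28 0.73 0.09]
[[ 1.     0.002  0.     0.431]
 [ 0.002 -0.963 -0.269  0.089]
 [-0.     0.269 -0.963  0.478]
 [ 0.     0.     0.     1.   ]] 346.8302559797639
```

View pics/w1.png

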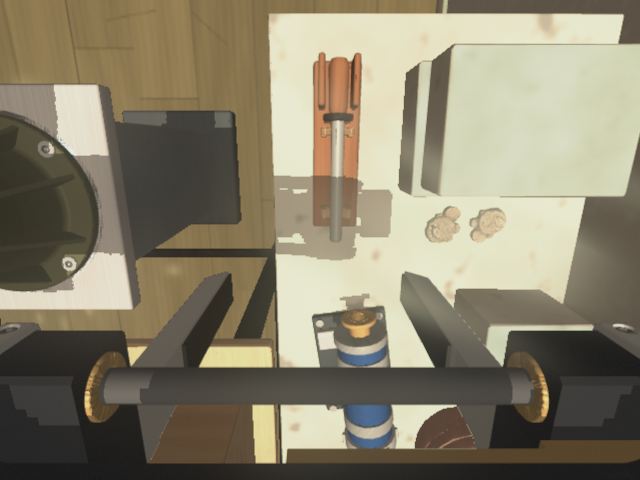

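The wrist view shows the rod from (340,115) to the tip at (336,240), the brass mouth near (359,318), and the blue barrel below it at column 365. I'll get the exact lines by ray casting.

```bash
cat > m.py <<'E'
from h import *
import sys
def meas(im,info,rb,bb,ub,show=True):
    H,S,V=cv2.split(cv2.cvtColor(im,cv2.COLOR_BGR2HSV))
    def mids(mask,b,z,wmin):
        u0,v0,u1,v1=b; L=[]
        for v in range(v0,v1):
            r=np.flatnonzero(mask[v,u0:u1])
            if len(r)>=wmin: L.append([u0+r.min()-.5+.0,v,u0+r.max()+.5])
        L=np.array(L); a=plane(L[:,:2],z,info); c=plane(L[:,[2,1]],z,info)
        return L,(a+c)/2,np.linalg.norm(a-c,axis=1)
    out={}
    for n,m,b,z,w in [('rod',(S<60)&(V>70),rb,.04,5),('brass',(H>10)&(H<28)&(S>120)&(V>60),bb,.07,12),('blue',(H>95)&(H<125)&(S>90),ub,.07,20)]:
        if b is None: continue
        L,M,W=mids(m,b,z,w); l=cv2.fitLine(M[:,:2].astype(np.float32),cv2.DIST_HUBER,0,.001,.001).ravel(); dr=l[:2]*(-1 if l[1]>0 else 1)
        print(n,'rows',L[0,1],L[-1,1],'mid',l[2:].round(4),'yaw',np.arctan2(dr[1],dr[0]).round(4),'start',M[0,:2].round(4),'end',M[-1,:2].round(4),'W',np.median(W).round(4)); out[n]=(L,M,W)
    return out
if __name__=='__main__':
    z=np.load('w1.npz'); info=cams.camera_info('wrist'); im=z['im']
    o=meas(im,info,(325,140,348,245),(335,300,385,340),(330,340,398,366))
    L,M,W=o['brass']
    for k in range(len(L)): print(L[k],M[k,:2].round(4),W[k].round(4))
    P=z['P']
    for v in range(160,206,10):
        print(v,P[v,328:346,2].round(3))
    cv2.imwrite('pics/w1c.png',cv2.resize(im[285:375,300:420],None,fx=6,fy=6,interpolation=cv2.INTER_CUBIC))
E
python3 m.py
```

```text
rod rows 140.0 244.0 mid [0.4561 0.0272] yaw -1.5633 start [0.456  0.0906] end [ 0.4571 -0.0413] W 0.0149
brass rows 324.0 335.0 mid [ 0.4875 -0.1501] yaw -1.3748 start [ 0.4861 -0.1419] end [ 0.4887 -0.1581] W 0.0244
blue rows 355.0 363.0 mid [ 0.4931 -0.1948] yaw -1.86 start [ 0.4945 -0.1885] end [ 0.4916 -0.201 ] W 0.0474
[343.5 324.  372.5] [ 0.4861 -0.1419] 0.0381
[344.5 325.  371.5] [ 0.4862 -0.1433] 0.0355
[344.5 326.  370.5] [ 0.4856 -0.1448] 0.0342
[347.5 327.  368.5] [ 0.4863 -0.1463] 0.0276
[348.5 328.  368.5] [ 0.487  -0.1478] 0.0263
[349.5 329.  368.5] [ 0.4877 -0.1492] 0.0251
[350.5 330.  368.5] [ 0.4884 -0.1507] 0.0238
[350.5 331.  368.5] [ 0.4884 -0.1522] 0.0238
[350.5 332.  368.5] [ 0.4885 -0.1537] 0.0238
[350.5 333.  368.5] [ 0.4886 -0.1552] 0.0238
[350.5 334.  368.5] [ 0.4886 -0.1567] 0.0238
[351.5 335.  367.5] [ 0.4887 -0.1581] 0.0212
160 [0.009 0.008 0.008 0.042 0.043 0.045 0.043 0.046 0.047 0.047 0.047 0.046
 0.046 0.046 0.044 0.042 0.008 0.009]
170 [0.009 0.009 0.008 0.041 0.045 0.045 0.046 0.046 0.046 0.047 0.047 0.045
 0.045 0.046 0.045 0.042 0.01  0.009]
180 [0.01  0.01  0.007 0.042 0.043 0.044 0.046 0.047 0.046 0.047 0.047 0.047
 0.047 0.044 0.044 0.04  0.009 0.008]
190 [0.009 0.007 0.008 0.042 0.045 0.045 0.047 0.047 0.046 0.047 0.048 0.047
 0.046 0.044 0.044 0.011 0.01  0.009]
200 [0.008 0.009 0.038 0.043 0.043 0.046 0.047 0.047 0.044 0.047 0.047 0.046
 0.047 0.045 0.043 0.009 0.007 0.009]
```

View pics/w1c.png

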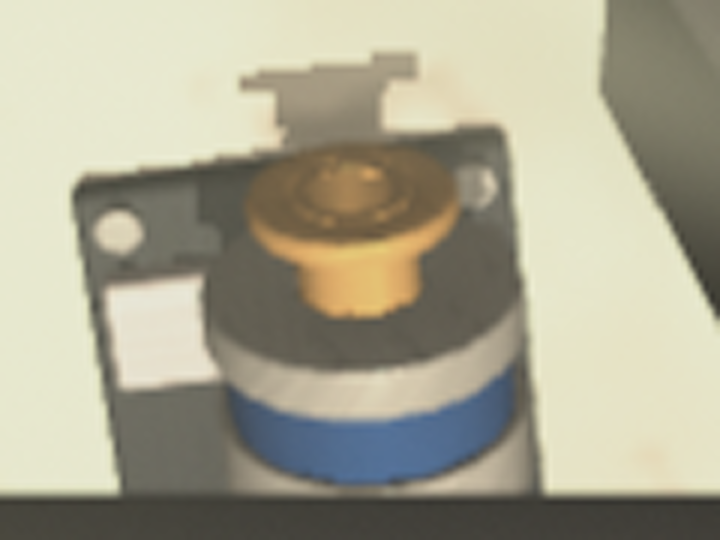

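In the tool's units: -90 mm / 750 = -0.12, 50 mm / 750 = 0.0667.

Emit:
arm_command([
  [[-0.06, 0.0333, 0, 0, 0, 0, -1], [-0.12, 0.0667, 0, 0, 0, 0, -1], [-0.12, 0.0667, 0, 0, 0, 0, -1], [-0.12, 0.0667, 0, 0, 0, 0, -1], [-0.12, 0.0667, 0, 0, 0, 0, -1]],
])

```text
time_s: 2.15
ee_pos: [0.4801, -0.0785, 0.3001]
eef_rot: [3.142, -0.0, 1.573]
force: [-0.3, 0.1, -0.3]
grip_width: 0.0939
grip_force: 0.0
```

```bash
python3 - <<'E'
from h import *
i0=cams.camera_info('wrist')
o=ctrl.get_obs(); print(o['time_s'],o['ee_pos'].round(4),o['eef_rot'].round(4))
im,d,i=grab('wrist'); cv2.imwrite('pics/w2.png',im); np.savez('w2.npz',im=im,d=d,P=cloud(d,i)); print(np.linalg.inv(np.array(i['world_to_cam'])).round(4)[:3,3])
# earlier view mouth (camera moved: rebuild pose by TCP difference)
E
```

```text
2.15 [ 0.4801 -0.0785  0.3001] [ 3.1416e+00 -2.0000e-04  1.5726e+00]
[ 4.808e-01 -2.000e-04  4.783e-01]
```

View pics/w2.png

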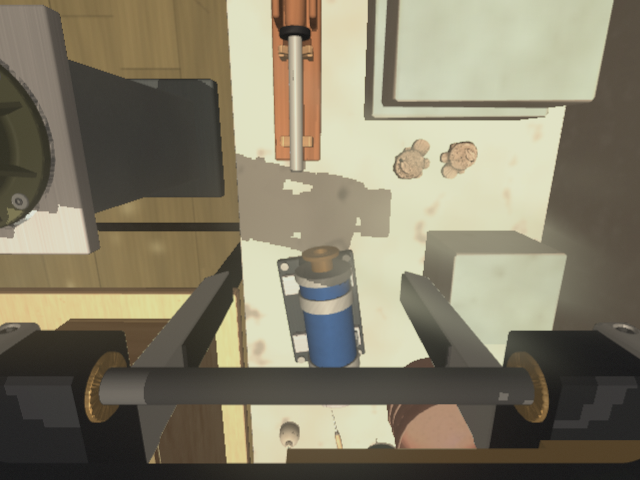

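The barrel is now in full view (rows 270–365, columns 300–355), with the brass mouth at (321,255) and the rod tip at (297,170). I'll fit the axes from this view.

```bash
python3 - <<'E'
from h import *
from m import meas
z=np.load('w2.npz'); im=z['im']; P=z['P']; info=cams.camera_info('wrist')
o=meas(im,info,(288,45,305,172),(298,242,345,275),(295,285,362,364))
for n in ('brass','blue'):
    L,M,W=o[n]
    for k in range(0,len(L),1 if n=='brass' else 6): print(n,L[k],M[k,:2].round(4),W[k].round(4))
# blue: depth-based axis: fit circle-ish: top ridge per row
H,S,V=cv2.split(cv2.cvtColor(im,cv2.COLOR_BGR2HSV))
m=(H>95)&(H<125)&(S>90); m[:, :295]=0; m[:,362:]=0; m[:283]=0; m[364:]=0
q=P[m]; print('z',np.percentile(q[:,2],[1,50,99]).round(4))
from scipy.optimize import least_squares
def f(p):
    x0,a,zc=p; dx=(q[:,0]-x0-a*(q[:,1]+.14))/np.hypot(1,a); return np.hypot(dx,q[:,2]-zc)-.032
r=least_squares(f,[.48,-.14,.07],loss='soft_l1',f_scale=.001); print('cyl x at y=-.14',r.x.round(4),'yaw',(-np.pi/2-r.x[1]).round(4),np.abs(r.fun).mean())
# brass cloud
b=(H>8)&(H<30)&(S>110)&(V>50); b[:242]=0;b[275:]=0;b[:,:298]=0;b[:,345:]=0
q=P[b]; print('brass',np.percentile(q,[1,50,99],axis=0).round(4))
cv2.imwrite('pics/w2c.png',cv2.resize(im[235:370,270:380],None,fx=4.4,fy=4.4,interpolation=cv2.INTER_CUBIC))
E
```

```text
rod rows 45.0 171.0 mid [0.4562 0.0364] yaw -1.5755 start [0.4567 0.1048] end [ 0.4559 -0.0363] W 0.0146Traceback (most recent call last):
  File "<stdin>", line 4, in <module>
  File "m.py", line 15, in meas
    L,M,W=mids(m,b,z,w); l=cv2.fitLine(M[:,:2].astype(np.float32),cv2.DIST_HUBER,0,.001,.001).ravel(); dr=l[:2]*(-1 if l[1]>0 else 1)
          ~~~~^^^^^^^^^
  File "m.py", line 10, in mids
    L=np.array(L); a=plane(L[:,:2],z,info); c=plane(L[:,[2,1]],z,info)
                           ~^^^^^^
IndexError: too many indices for array: array is 1-dimensional, but 2 were indexed
```

```bash
sed -i 's/(H>10)&(H<28)&(S>120)&(V>60)/(H>5)\&(H<30)\&(S>95)/' m.py; python3 - <<'E'
from h import *
from m import meas
z=np.load('w2.npz'); im=z['im']; P=z['P']; info=cams.camera_info('wrist')
o=meas(im,info,(288,45,305,172),(298,242,345,275),(295,285,362,364))
for n in ('brass','blue'):
    L,M,W=o[n]
    for k in range(0,len(L),1 if n=='brass' else 6): print(n,L[k],M[k,:2].round(4),W[k].round(4))
H,S,V=cv2.split(cv2.cvtColor(im,cv2.COLOR_BGR2HSV))
m=(H>95)&(H<125)&(S>90); m[:, :295]=0; m[:,362:]=0; m[:283]=0; m[364:]=0
q=P[m]; print('z',np.percentile(q[:,2],[1,50,99]).round(4))
from scipy.optimize import least_squares
def f(p):
    x0,a,zc=p; dx=(q[:,0]-x0-a*(q[:,1]+.14))/np.hypot(1,a); return np.hypot(dx,q[:,2]-zc)-.032
r=least_squares(f,[.48,-.14,.07],loss='soft_l1',f_scale=.001); print('cyl x at y=-.14',r.x.round(4),'yaw',(-np.pi/2-r.x[1]).round(4),np.abs(r.fun).mean())
b=(H>5)&(H<30)&(S>95); b[:242]=0;b[275:]=0;b[:,:298]=0;b[:,345:]=0
q=P[b]; q=q[q[:,2]>.04]; print('brass',np.percentile(q,[1,50,99],axis=0).round(4))
cv2.imwrite('pics/w2c.png',cv2.resize(im[235:370,270:380],None,fx=4.4,fy=4.4,interpolation=cv2.INTER_CUBIC))
E
```

```text
rod rows 45.0 171.0 mid [0.4562 0.0364] yaw -1.5755 start [0.4567 0.1048] end [ 0.4559 -0.0363] W 0.0146
brass rows 269.0 270.0 mid [ 0.487  -0.1555] yaw -2.0088 start [ 0.4873 -0.1549] end [ 0.4867 -0.1562] W 0.0157
blue rows 289.0 363.0 mid [ 0.4992 -0.2473] yaw -1.4413 start [ 0.4868 -0.182 ] end [ 0.5017 -0.291 ] W 0.0512
brass [314.5 269.  327.5] [ 0.4873 -0.1549] 0.0163
brass [314.5 270.  326.5] [ 0.4867 -0.1562] 0.0151
blue [306.5 289.  334.5] [ 0.4868 -0.182 ] 0.0357
blue [306.5 295.  338.5] [ 0.4894 -0.1904] 0.041
blue [308.5 317.  347.5] [ 0.4968 -0.2216] 0.051
blue [309.5 323.  348.5] [ 0.4983 -0.2304] 0.0512
blue [309.5 329.  348.5] [ 0.4984 -0.2392] 0.0515
blue [310.5 335.  348.5] [ 0.4991 -0.2481] 0.0504
blue [311.5 341.  349.5] [ 0.5006 -0.2571] 0.0507
blue [311.5 347.  351.5] [ 0.502  -0.2663] 0.0536
blue [312.5 353.  351.5] [ 0.5028 -0.2755] 0.0526
blue [312.5 359.  352.5] [ 0.5037 -0.2848] 0.0542
z [0.0884 0.0982 0.1016]
cyl x at y=-.14 [ 0.487  -0.1251  0.0683] yaw -1.4457 0.0018658959832657293
brass [[ 0.4771 -0.1534  0.0579]
 [ 0.487  -0.1445  0.0816]
 [ 0.4932 -0.1316  0.0923]]
```

View pics/w2c.png

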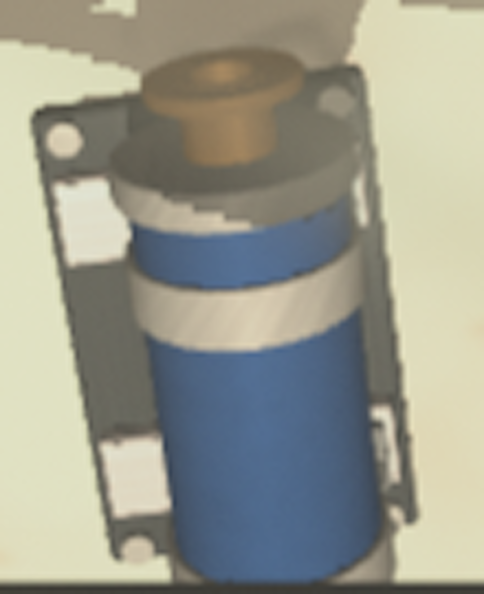

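```bash
python3 - <<'E'
from h import *
from scipy.optimize import least_squares
i2=cams.camera_info('wrist'); i1=dict(i2); W=np.array(i2['world_to_cam']); T=np.linalg.inv(W); T[:3,3]-=[.0501,-.0893,.0003]; i1['world_to_cam']=np.linalg.inv(T)
print('rim w1',plane(np.array([[358.4,316.8],[357.1,315.9]]),.07,i1).round(4)); print('rim w2',plane(np.array([[320.5,252.3]]),.07,i2).round(4))
P=np.load('w2.npz')['P']; v,u=np.mgrid[0:480,0:640]
m=(v<364)&(u>285)&(u<375)&(P[...,1]<-.165)&(P[...,1]>-.31)&(P[...,2]>.06)&(P[...,2]<.12); q=P[m]
def f(p,q=q,):
    x0,a,zc,R=p; dx=(q[:,0]-x0-a*(q[:,1]+.13))/np.hypot(1,a); return np.hypot(dx,q[:,2]-zc)-R
r=least_squares(f,[.48,-.14,.07,.032],loss='soft_l1',f_scale=.001); print('cyl',len(q),r.x.round(4),'yaw',(-np.pi/2-r.x[1]).round(4))
# silhouettes by depth
L=[]
for row in range(290,362):
    c=np.flatnonzero(m[row]); L.append([c.min()-.5,row,c.max()+.5])
L=np.array(L); a=plane(L[:,:2],.07,i2);c=plane(L[:,[2,1]],.07,i2); M=(a+c)/2; pf=np.polyfit(M[:,1]+.13,M[:,0],1); print('sil',pf.round(4),np.linalg.norm(a-c,axis=1)[::12].round(4))
# foot plate
m=(u>270)&(u<380)&(P[...,1]<-.13)&(v<364)&(P[...,2]>.006)&(P[...,2]<.03)&(v>245)
im=np.load('w2.npz')['im']; g=im.max(2)<130; mm=(m&g).astype(np.uint8); 
k=[]
for row in range(265,360):
    c=np.flatnonzero(mm[row,270:310]); 
    if len(c): k.append([270+c.min()-.5,row])
k=np.array(k); p=plane(k,.01,i2); l=cv2.fitLine(p[:,:2].astype(np.float32),cv2.DIST_HUBER,0,.001,.001).ravel(); print('foot edge',l.round(4),'slope dx/dy',(l[0]/l[1]).round(4))
E
```

```text
rim w1 [[ 0.4864 -0.1318  0.07  ]
 [ 0.4847 -0.1305  0.07  ]]
rim w2 [[ 0.4866 -0.1328  0.07  ]]
cyl 3970 [ 0.4856 -0.1275  0.0684  0.0323] yaw -1.4433
sil [-0.1326  0.4851] [0.0689 0.0684 0.0639 0.0632 0.0652 0.0672]
foot edge [ 0.1453 -0.9894  0.4366 -0.2465] slope dx/dy -0.1469
```

```bash
python3 - <<'E'
from h import *
P=np.load('w2.npz')['P']; v,u=np.mgrid[0:480,0:640]
m=(u>355)&(v<125)&(P[...,2]>.03)&(P[...,2]<.3); q=P[m]
for lo in (.03,.06,.09,.11,.13): 
    s=q[q[:,2]>lo]; print(lo,len(s),s.min(0).round(3) if len(s) else '',s.max(0).round(3) if len(s) else '')
E
```

```text
0.03 32069 [0.542 0.017 0.03 ] [0.813 0.151 0.137]
0.06 29258 [0.542 0.017 0.06 ] [0.813 0.143 0.137]
0.09 23268 [0.551 0.017 0.09 ] [0.813 0.132 0.137]
0.11 22107 [0.551 0.035 0.11 ] [0.741 0.124 0.137]
0.13 21220 [0.552 0.035 0.13 ] [0.741 0.118 0.137]
```

In the tool's units: 240 mm / 750 = 0.32, 235 mm / 750 = 0.3133, 0.002 rad / 4 = 0.0005.

Emit:
arm_command([
  [[0.0533, -0.0107, 0.0533, 0, 0, 0, -1], [0.1, -0.0187, 0.1, 0, 0, 0, -1], [0.1467, -0.0267, 0.1467, 0, 0, 0, -1], [0.1947, -0.032, 0.1933, 0, 0, 0.0005, -1], [0.1953, -0.032, 0.2267, 0, 0, 0.0005, -1], [0.1953, -0.032, 0.26, 0, 0, 0.0005, -1], [0.1953, -0.032, 0.28, 0, 0, 0.0005, -1], [0.1953, -0.032, 0.3, 0, 0, 0.0005, -1], [0.1953, -0.032, 0.3133, 0, 0, 0.0005, -1], [0.1953, -0.032, 0.32, 0, 0, 0.0005, -1], [0.1953, -0.032, 0.32, 0, 0, 0.0005, -1]],
])

```text
time_s: 3.3
ee_pos: [0.4562, 0.0669, 0.06]
eef_rot: [-3.141, 0.0, 1.569]
force: [-0.0, -0.7, 0.4]
grip_width: 0.094
grip_force: 0.0
```

```bash
python3 - <<'E'
from h import *
from m import meas
o=ctrl.get_obs(); print(o['time_s'],o['ee_pos'].round(4),o['eef_rot'].round(4),o['force'].round(2))
im,d,i=grab('wrist'); cv2.imwrite('pics/w3.png',im); np.savez('w3.npz',im=im,d=d,P=cloud(d,i))
E
```

```text
3.3 [0.4562 0.0669 0.06  ] [-3.1413  0.      1.5694] [-0.03 -0.73  0.43]
```

View pics/w3.png

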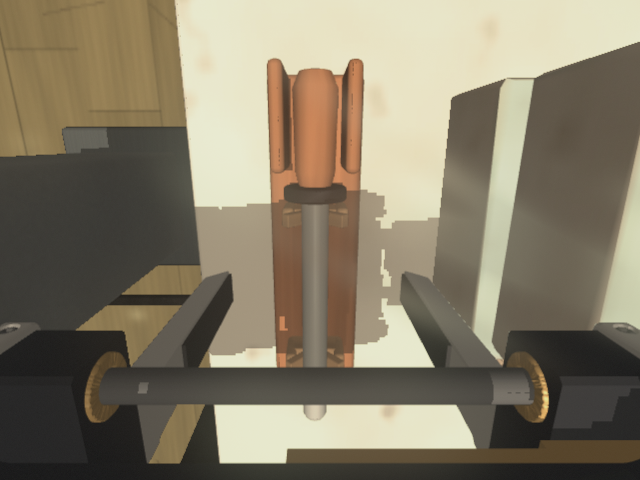

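The rod runs down column 315, midway between the fingers. The collar front is at row 202 and the tip at (315,415). I'll measure the offset before descending.

```bash
python3 - <<'E'
from h import *
z=np.load('w3.npz'); im=z['im'];P=z['P']; info=cams.camera_info('wrist'); print(info['cx'],info['cy'])
for v in (225,250,275,300,325):
    zz=P[v,295:335,2]; c=np.flatnonzero(zz>.03)+295; a=plane(np.array([[c.min()-.5,v],[c.max()+.5,v]]),.041,info); print(v,c.min(),c.max(),a.mean(0).round(4),np.ptp(a[:,0]).round(4))
print('collar/tip',plane(np.array([[315,203.],[315,419],[315,202]]),.04,info).round(4)); print(P[186:210:2,315].round(3))
E
```

```text
316.1549448423485 237.99129392583072
225 295 334 [0.4565 0.0978 0.041 ] 0.0234
250 302 328 [0.4567 0.0824 0.041 ] 0.0161
275 302 327 [0.4564 0.0664 0.041 ] 0.0159
300 303 327 [0.4566 0.0498 0.041 ] 0.0156
325 303 327 [0.4566 0.0324 0.041 ] 0.0159
collar/tip [[ 0.4568  0.1106  0.04  ]
 [ 0.4564 -0.0413  0.04  ]
 [ 0.4568  0.1112  0.04  ]]
[[0.457 0.122 0.049]
 [0.457 0.121 0.052]
 [0.457 0.12  0.056]
 [0.457 0.119 0.057]
 [0.457 0.118 0.057]
 [0.457 0.117 0.057]
 [0.457 0.116 0.056]
 [0.457 0.115 0.057]
 [0.457 0.114 0.056]
 [0.456 0.111 0.046]
 [0.456 0.11  0.047]
 [0.456 0.109 0.048]]
```

In the tool's units: 39 mm / 750 = 0.052, 36 mm / 750 = 0.048, -0.001 rad / 4 = -0.0003.

Emit:
arm_command([
  [[0, 0.0004, 0.02, 0, 0, -0.0003, -1], [0, 0.0004, 0.0373, 0, 0, -0.0003, -1], [0, 0.0004, 0.048, 0, 0, -0.0003, -1], [0, 0.0004, 0.052, 0, 0, -0.0003, -1], [0, 0.0004, 0.052, 0, 0, -0.0003, -1], [0, 0.0004, 0.052, 0, 0, -0.0003, 1], [0, 0.0004, 0.052, 0, 0, -0.0003, 1], [0, 0.0004, 0.052, 0, 0, -0.0003, 1], [0, 0.0004, 0.052, 0, 0, -0.0003, 1], [0, 0.0004, 0.052, 0, 0, -0.0003, 1], [0, 0.0004, 0.052, 0, 0, -0.0003, 1], [0, 0.0004, 0.052, 0, 0, -0.0003, 1]],
], squeeze=40)

```text
time_s: 4.55
ee_pos: [0.4568, 0.0666, 0.021]
eef_rot: [3.142, 0.0, 1.57]
force: [0.2, 0.7, 0.4]
grip_width: 0.0413
grip_force: 0.0
```

Emit:
arm_command([
  [[0, 0, 0, 0, 0, 0, 1], [0, 0, 0, 0, 0, 0, 1], [0, 0, 0, 0, 0, 0, 1], [0, 0, 0, 0, 0, 0, 1], [0, 0, 0, 0, 0, 0, 1], [0, 0, 0, 0, 0, 0, 1], [0, 0, 0, 0, 0, 0, 1], [0, 0, 0, 0, 0, 0, 1]],
])

```text
time_s: 5.35
ee_pos: [0.4554, 0.0666, 0.0208]
eef_rot: [-3.138, 0.0, 1.57]
force: [-8.9, -0.1, 7.0]
grip_width: 0.0148
grip_force: 40.0
```

In the tool's units: -60 mm / 750 = -0.08, -50 mm / 750 = -0.0667.

Emit:
arm_command([
  [[0, 0, -0.004, 0, 0, 0, 1], [0, 0, -0.0107, 0, 0, 0, 1], [0, 0, -0.02, 0, 0, 0, 1], [0, 0, -0.0333, 0, 0, 0, 1], [0, 0, -0.0507, 0, 0, 0, 1], [0, 0, -0.0667, 0, 0, 0, 1], [0, 0, -0.08, 0, 0, 0, 1], [0, 0, -0.08, 0, 0, 0, 1], [0, 0, -0.08, 0, 0, 0, 1], [0, 0, -0.08, 0, 0, 0, 1]],
])

```text
time_s: 6.35
ee_pos: [0.4565, 0.0665, 0.0805]
eef_rot: [-3.141, 0.0, 1.57]
force: [-0.4, -0.7, -2.1]
grip_width: 0.0147
grip_force: 40.0
```

```bash
cat > rod.py <<'E'
from h import *
def run(tag,zax=None):
    o=ctrl.get_obs(); print(o['time_s'],o['ee_pos'].round(4),o['eef_rot'].round(4),o['force'].round(2),o['moment'].round(3),o['grip_width'])
    im,d,info=grab('wrist'); np.savez(tag+'.npz',im=im,d=d); cv2.imwrite(f'pics/{tag}.png',im); P=cloud(d,info); zt=o['ee_pos'][2]+.019 if zax is None else zax
    A=[]
    for v in range(205,360,15):
        zz=P[v,280:360,2]; c=np.flatnonzero(np.abs(zz-zt)<.02)+280
        if len(c)<8: continue
        a=plane(np.array([[c.min()-.5,v],[c.max()+.5,v]]),zt,info); w=np.ptp(a[:,0])
        if .013<w<.0185: A.append([*a.mean(0)[:2],np.max(P[v,c,2]),w])
    A=np.array(A); print(A.round(4)); pf=np.polyfit(A[:,1],A[:,0],1); print('dx/dy',pf[0].round(4),'dz/dy',np.polyfit(A[:,1],A[:,2],1)[0].round(3),'x at tcp y',np.polyval(pf,o['ee_pos'][1]).round(4))
    return im,P,info,pf
E
python3 -c "
from rod import *
im,P,info,pf=run('w4')
print(P[180:215:3,315].round(3))
"
```

```text
6.35 [0.4565 0.0665 0.0805] [-3.1407e+00  1.0000e-04  1.5698e+00] [-0.4  -0.69 -2.08] [-0.002  0.105  0.073] 0.014743525180147158
[[0.4575 0.1091 0.1076 0.016 ]
 [0.4575 0.1018 0.1074 0.0162]
 [0.4578 0.0943 0.1075 0.0159]
 [0.4575 0.0867 0.1073 0.0156]
 [0.4575 0.0625 0.117  0.0172]
 [0.4575 0.054  0.119  0.0174]
 [0.4575 0.0453 0.1071 0.0156]
 [0.4575 0.0364 0.1071 0.0158]]
dx/dy 0.0017 dz/dy -0.059 x at tcp y 0.4575
[[0.457 0.129 0.109]
 [0.457 0.128 0.109]
 [0.457 0.126 0.11 ]
 [0.457 0.125 0.109]
 [0.457 0.124 0.108]
 [0.457 0.122 0.107]
 [0.457 0.121 0.108]
 [0.457 0.121 0.115]
 [0.457 0.12  0.117]
 [0.457 0.119 0.117]
 [0.457 0.117 0.116]
 [0.457 0.116 0.115]]
```

In the tool's units: -85.5 mm / 750 = -0.114, 29.5 mm / 750 = 0.0393, -0.13 rad / 4 = -0.0325.

Emit:
arm_command([
  [[-0.0267, 0.004, 0, 0, 0, -0.0075, 1], [-0.06, 0.0093, 0, 0, 0, -0.0175, 1], [-0.0933, 0.016, 0, 0, 0, -0.0275, 1], [-0.114, 0.0189, 0, 0, 0, -0.0325, 1], [-0.114, 0.0189, 0.0107, 0, 0, -0.0325, 1], [-0.114, 0.0189, 0.024, 0, 0, -0.0325, 1], [-0.114, 0.0189, 0.0347, 0, 0, -0.0325, 1], [-0.114, 0.0189, 0.0393, 0, 0, -0.0325, 1], [-0.114, 0.0189, 0.0393, 0, 0, -0.0325, 1], [-0.114, 0.0189, 0.0393, 0, 0, -0.0325, 1], [-0.114, 0.0189, 0.0393, 0, 0, -0.0325, 1]],
])

```text
time_s: 7.5
ee_pos: [0.4711, -0.0188, 0.0518]
eef_rot: [3.141, 0.0, 1.7]
force: [0.5, -0.2, -2.3]
grip_width: 0.0153
grip_force: 40.0
```

```bash
python3 - <<'E'
from rod import *
im,P,info,pf=run('w5')
t=grab('top'); cv2.imwrite('pics/t5.png',cv2.resize(t[0][215:305,200:420],None,fx=3.6,fy=3.6,interpolation=cv2.INTER_CUBIC))
print('x on rod line at y=-.132',np.polyval(pf,-.132).round(4))
E
```

```text
7.5 [ 0.4711 -0.0188  0.0518] [3.1410e+00 2.0000e-04 1.7001e+00] [ 0.54 -0.19 -2.27] [-0.062  0.064  0.044] 0.015329645577840627
[[ 0.4666  0.0234  0.0797  0.0158]
 [ 0.4675  0.0162  0.079   0.016 ]
 [ 0.4687  0.0088  0.0785  0.0157]
 [ 0.4695  0.0012  0.0787  0.0155]
 [ 0.4726 -0.0228  0.0885  0.0171]
 [ 0.4737 -0.0312  0.0896  0.0173]
 [ 0.4748 -0.0398  0.0783  0.0155]
 [ 0.476  -0.0487  0.0781  0.0157]]
dx/dy -0.1293 dz/dy -0.048 x at tcp y 0.4721
x on rod line at y=-.132 0.4867
```

View pics/t5.png

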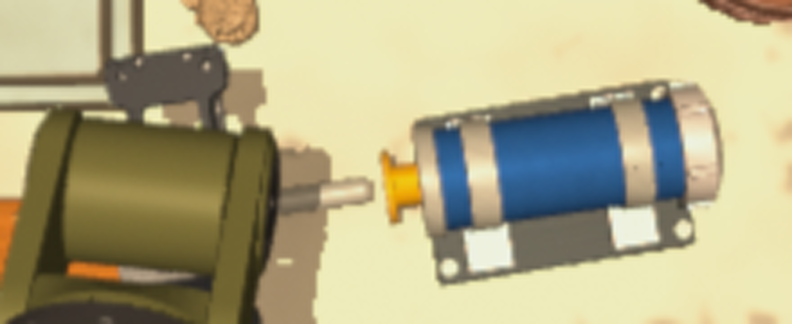

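Seen from above, the rod tip at (370,190) lines up with the rim centre at (391,186) to within about 1 mm. I'll advance gently.

In the tool's units: -12 mm / 750 = -0.016, -11 mm / 750 = -0.0147.

Emit:
arm_command([
  [[-0.0027, 0, 0.0011, 0, 0, 0, 1], [-0.0053, 0, 0.0011, 0, 0, 0, 1], [-0.008, 0, 0.0011, 0, 0, 0, 1], [-0.0107, 0, 0.0011, 0, 0, 0, 1], [-0.012, 0, 0.0011, 0, 0, 0, 1], [-0.0133, 0, 0.0011, 0, 0, 0, 1], [-0.0147, 0, 0.0011, 0, 0, 0, 1], [-0.016, 0, 0.0011, 0, 0, 0, 1], [-0.016, 0, 0.0011, 0, 0, 0, 1]],
])

```text
time_s: 8.5
ee_pos: [0.4725, -0.0309, 0.0507]
eef_rot: [-3.142, 0.0, 1.7]
force: [-0.6, 0.8, -2.8]
grip_width: 0.0148
grip_force: 40.0
```

In the tool's units: -3 mm / 750 = -0.004, -2.5 mm / 750 = -0.0033.

Emit:
arm_command([
  [[-0.0007, 0, 0, 0, 0, 0, 1], [-0.0013, 0, 0, 0, 0, 0, 1], [-0.002, 0, 0, 0, 0, 0, 1], [-0.0027, 0, 0, 0, 0, 0, 1], [-0.0033, 0, 0, 0, 0, 0, 1], [-0.004, 0, 0, 0, 0, 0, 1]],
])

```text
time_s: 9.1
ee_pos: [0.4728, -0.0339, 0.0507]
eef_rot: [-3.142, -0.0, 1.7]
force: [-0.5, 0.3, -2.3]
grip_width: 0.015
grip_force: 40.0
```

In the tool's units: -2 mm / 750 = -0.0027, -1.5 mm / 750 = -0.002.

Emit:
arm_command([
  [[-0.0007, 0, 0, 0, 0, 0, 1], [-0.0013, 0, 0, 0, 0, 0, 1], [-0.002, 0, 0, 0, 0, 0, 1], [-0.0027, 0, 0, 0, 0, 0, 1]],
])

```text
time_s: 9.5
ee_pos: [0.4731, -0.0359, 0.0507]
eef_rot: [3.142, 0.0, 1.7]
force: [0.7, 0.7, -2.5]
grip_width: 0.015
grip_force: 40.0
```

In the tool's units: -4 mm / 750 = -0.0053, -3 mm / 750 = -0.004.

Emit:
arm_command([
  [[-0.0013, 0, 0, 0, 0, 0, 1], [-0.0027, 0, 0, 0, 0, 0, 1], [-0.004, 0, 0, 0, 0, 0, 1], [-0.0053, 0, 0, 0, 0, 0, 1]],
])

```text
time_s: 9.9
ee_pos: [0.4736, -0.0399, 0.0507]
eef_rot: [-3.142, -0.0, 1.7]
force: [0.6, 0.1, -2.1]
grip_width: 0.0149
grip_force: 40.0
```

In the tool's units: -5 mm / 750 = -0.0067, -4 mm / 750 = -0.0053.

Emit:
arm_command([
  [[-0.0013, 0, 0, 0, 0, 0, 1], [-0.0027, 0, 0, 0, 0, 0, 1], [-0.004, 0, 0, 0, 0, 0, 1], [-0.0053, 0, 0, 0, 0, 0, 1], [-0.0067, 0, 0, 0, 0, 0, 1]],
])

```text
time_s: 10.4
ee_pos: [0.4743, -0.0448, 0.0507]
eef_rot: [3.142, 0.0, 1.7]
force: [-0.7, 1.3, -1.7]
grip_width: 0.0147
grip_force: 40.0
```

```bash
python3 - <<'E'
from rod import *
im,P,info,pf=run('w6')
t=grab('top'); cv2.imwrite('pics/t6.png',cv2.resize(t[0][215:305,200:420],None,fx=3.6,fy=3.6,interpolation=cv2.INTER_CUBIC))
E
```

```text
10.4 [ 0.4743 -0.0448  0.0507] [3.1416 0.     1.6998] [-0.66  1.32 -1.68] [-0.029  0.025  0.019] 0.014726907260323578
[[ 0.4697 -0.0026  0.0775  0.0158]
 [ 0.4707 -0.0098  0.078   0.016 ]
 [ 0.4719 -0.0172  0.0777  0.0157]
 [ 0.4726 -0.0248  0.0778  0.0155]
 [ 0.4757 -0.0488  0.0866  0.0171]
 [ 0.4768 -0.0572  0.0887  0.0173]
 [ 0.478  -0.0658  0.0772  0.0155]
 [ 0.4791 -0.0747  0.0768  0.0157]]
dx/dy -0.129 dz/dy -0.05 x at tcp y 0.4753
```

View pics/t6.png

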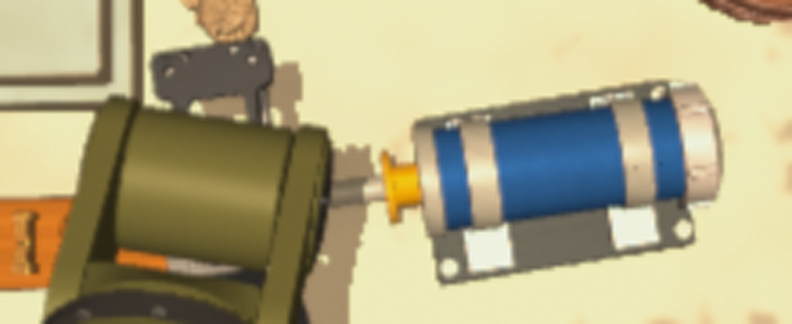

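The tip is in the bore at about 16 mm, with no significant side force. I'll feed it further.

In the tool's units: -20 mm / 750 = -0.0267, -18 mm / 750 = -0.024.

Emit:
arm_command([
  [[-0.0027, 0, 0, 0, 0, 0, 1], [-0.0053, 0, 0, 0, 0, 0, 1], [-0.008, 0, 0, 0, 0, 0, 1], [-0.0107, 0, 0, 0, 0, 0, 1], [-0.0133, 0, 0, 0, 0, 0, 1], [-0.016, 0, 0, 0, 0, 0, 1], [-0.0187, 0, 0, 0, 0, 0, 1], [-0.0213, 0, 0, 0, 0, 0, 1], [-0.024, 0, 0, 0, 0, 0, 1], [-0.0267, 0, 0, 0, 0, 0, 1]],
])

```text
time_s: 11.5
ee_pos: [0.4768, -0.0647, 0.0507]
eef_rot: [-3.142, -0.0, 1.7]
force: [0.5, 0.5, -2.3]
grip_width: 0.0147
grip_force: 40.0
```

In the tool's units: -20 mm / 750 = -0.0267, -18 mm / 750 = -0.024.

Emit:
arm_command([
  [[-0.0027, 0, 0, 0, 0, 0, 1], [-0.0053, 0, 0, 0, 0, 0, 1], [-0.008, 0, 0, 0, 0, 0, 1], [-0.0107, 0, 0, 0, 0, 0, 1], [-0.0133, 0, 0, 0, 0, 0, 1], [-0.016, 0, 0, 0, 0, 0, 1], [-0.0187, 0, 0, 0, 0, 0, 1], [-0.0213, 0, 0, 0, 0, 0, 1], [-0.024, 0, 0, 0, 0, 0, 1], [-0.0267, 0, 0, 0, 0, 0, 1]],
])

```text
time_s: 12.5
ee_pos: [0.4794, -0.0846, 0.0507]
eef_rot: [3.142, -0.0, 1.7]
force: [0.7, 0.2, -2.6]
grip_width: 0.015
grip_force: 40.0
```

In the tool's units: -23 mm / 750 = -0.0307, -22 mm / 750 = -0.0293.

Emit:
arm_command([
  [[-0.0027, 0, 0, 0, 0, 0, 1], [-0.0053, 0, 0, 0, 0, 0, 1], [-0.008, 0, 0, 0, 0, 0, 1], [-0.0107, 0, 0, 0, 0, 0, 1], [-0.0133, 0, 0, 0, 0, 0, 1], [-0.016, 0, 0, 0, 0, 0, 1], [-0.0187, 0, 0, 0, 0, 0, 1], [-0.0213, 0, 0, 0, 0, 0, 1], [-0.024, 0, 0, 0, 0, 0, 1], [-0.0267, 0, 0, 0, 0, 0, 1], [-0.0293, 0, 0, 0, 0, 0, 1], [-0.0307, 0, 0, 0, 0, 0, 1]],
])

```text
time_s: 13.7
ee_pos: [0.4824, -0.1074, 0.0507]
eef_rot: [3.142, 0.0, 1.7]
force: [0.9, 0.9, -2.1]
grip_width: 0.0147
grip_force: 40.0
```

Emit:
arm_command([
  [[-0.0013, 0, 0, 0, 0, 0, 1], [-0.0027, 0, 0, 0, 0, 0, 1], [-0.004, 0, 0, 0, 0, 0, 1], [-0.0053, 0, 0, 0, 0, 0, 1], [-0.0067, 0, 0, 0, 0, 0, 1], [-0.0067, 0, 0, 0, 0, 0, 1]],
])

```text
time_s: 14.3
ee_pos: [0.483, -0.1123, 0.0507]
eef_rot: [3.142, 0.0, 1.7]
force: [0.8, -0.1, -1.9]
grip_width: 0.0149
grip_force: 40.0
```

Emit:
arm_command([
  [[0, 0, 0, 0, 0, 0, -1], [0, 0, 0, 0, 0, 0, -1], [0, 0, 0, 0, 0, 0, -1], [0, 0, 0, 0, 0, 0, -1], [0, 0, 0, 0, 0, 0, -1], [0, 0, 0, 0, 0, 0, -1], [0, 0, 0, 0, 0, 0, -1], [0, 0, 0, 0, 0, 0, -1], [0, 0, 0, 0, 0, 0, -1], [0, 0, 0, 0, 0, 0, -1]],
])

```text
time_s: 15.3
ee_pos: [0.483, -0.1122, 0.0507]
eef_rot: [-3.142, 0.0, 1.7]
force: [0.5, -0.0, -0.3]
grip_width: 0.091
grip_force: 0.0
```

In the tool's units: 104 mm / 750 = 0.1387, -70 mm / 750 = -0.0933.

Emit:
arm_command([
  [[0, 0, -0.0133, 0, 0, 0, -1], [0, 0, -0.04, 0, 0, 0, -1], [0.0267, 0, -0.0733, 0, 0, 0, -1], [0.06, 0, -0.0933, 0, 0, 0, -1], [0.0933, 0, -0.0933, 0, 0, 0, -1], [0.1387, 0, -0.0933, 0, 0, 0, -1], [0.1387, 0, -0.0933, 0, 0, 0, -1], [0.1387, 0, -0.0933, 0, 0, 0, -1], [0.1387, 0, -0.0933, 0, 0, 0, -1]],
])

```text
time_s: 16.2
ee_pos: [0.4698, -0.0097, 0.1211]
eef_rot: [3.141, 0.0, 1.699]
force: [-0.7, -0.7, 0.7]
grip_width: 0.0941
grip_force: 0.0
```

```bash
python3 - <<'E'
from rod import *
o=ctrl.get_obs(); print(o['time_s'],o['ee_pos'].round(4),o['eef_rot'].round(4),o['grip_width'])
im,d,i=grab('wrist'); np.savez('w7.npz',im=im,d=d,P=cloud(d,i)); cv2.imwrite('pics/w7.png',im)
E
```

```text
16.2 [ 0.4698 -0.0097  0.1211] [3.1412e+00 2.0000e-04 1.6994e+00] 0.09411338712154667
```

View pics/w7.png

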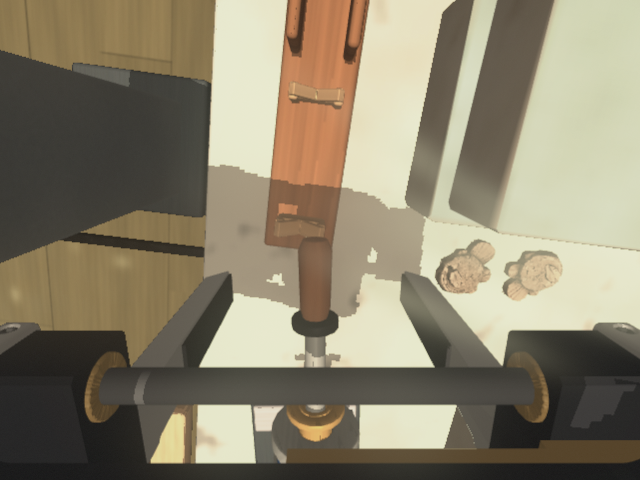

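The plunger sits in the bore. The handle runs from (315,240) to (315,315), the collar is at row 320, and the fingers straddle it. I'll measure the handle.

```bash
python3 - <<'E'
from h import *
z=np.load('w7.npz'); P=z['P']; info=cams.camera_info('wrist')
for v in range(234,366,6):
    zz=P[v,285:345,2]; c=np.flatnonzero((zz>.05)&(zz<.11))+285
    if len(c)<5: continue
    a=plane(np.array([[c.min()-.5,v],[c.max()+.5,v]]),.07,info); print(v,a.mean(0)[:2].round(4),np.linalg.norm(a[0]-a[1]).round(4),'ztop',zz.max().round(4),'pt y',P[v,(c.min()+c.max())//2].round(4))
E
```

```text
240 [0.4682 0.0028] 0.0185 ztop 0.0676 pt y [0.4683 0.0021 0.0673]
246 [ 0.4687 -0.0015] 0.0214 ztop 0.072 pt y [ 0.4688 -0.0013  0.0703]
252 [ 0.4693 -0.0058] 0.0243 ztop 0.2992 pt y [ 0.4692 -0.0046  0.0734]
258 [ 0.4698 -0.0102] 0.023 ztop 0.074 pt y [ 0.4697 -0.0087  0.074 ]
264 [ 0.4704 -0.0146] 0.0231 ztop 0.2992 pt y [ 0.4703 -0.0134  0.073 ]
270 [ 0.471 -0.019] 0.0232 ztop 0.2992 pt y [ 0.4708 -0.0174  0.074 ]
276 [ 0.4715 -0.0235] 0.0234 ztop 0.0751 pt y [ 0.4714 -0.0221  0.0733]
282 [ 0.4721 -0.028 ] 0.0235 ztop 0.0748 pt y [ 0.472  -0.0266  0.0734]
288 [ 0.4727 -0.0326] 0.0222 ztop 0.074 pt y [ 0.4726 -0.0308  0.0739]
294 [ 0.4733 -0.0372] 0.0223 ztop 0.0745 pt y [ 0.4732 -0.0356  0.0734]
300 [ 0.4739 -0.0419] 0.0224 ztop 0.075 pt y [ 0.4737 -0.0395  0.0748]
306 [ 0.4745 -0.0466] 0.0225 ztop 0.0749 pt y [ 0.4743 -0.0441  0.0749]
312 [ 0.4751 -0.0514] 0.0299 ztop 0.0748 pt y [ 0.4749 -0.0493  0.0739]
318 [ 0.4757 -0.0562] 0.0345 ztop 0.0736 pt y [ 0.4756 -0.0542  0.0736]
324 [ 0.4764 -0.0611] 0.0346 ztop 0.078 pt y [ 0.4761 -0.0583  0.075 ]
330 [ 0.4766 -0.0661] 0.0311 ztop 0.2992 pt y [ 0.4755 -0.0592  0.0818]
336 [ 0.4776 -0.071 ] 0.0156 ztop 0.2992 pt y [ 0.4768 -0.064   0.0814]
342 [ 0.4783 -0.076 ] 0.0157 ztop 0.0735 pt y [ 0.4781 -0.0743  0.0727]
348 [ 0.4789 -0.0811] 0.0158 ztop 0.073 pt y [ 0.4788 -0.0796  0.0722]
354 [ 0.4796 -0.0862] 0.0159 ztop 0.0734 pt y [ 0.4794 -0.0845  0.0725]
360 [ 0.4802 -0.0914] 0.016 ztop 0.0733 pt y [ 0.4801 -0.0898  0.0723]
```

In the tool's units: 76.6 mm / 750 = 0.1021, -19.3 mm / 750 = -0.0257.

Emit:
arm_command([
  [[-0.0133, -0.0007, 0.02, 0, 0, 0, -1], [-0.0257, -0.0011, 0.0467, 0, 0, 0, -1], [-0.0257, -0.0011, 0.0733, 0, 0, 0, -1], [-0.0257, -0.0011, 0.0933, 0, 0, 0, -1], [-0.0257, -0.0011, 0.1021, 0, 0, 0, -1], [-0.0257, -0.0011, 0.1021, 0, 0, 0, 1], [-0.0257, -0.0011, 0.1021, 0, 0, 0, 1], [-0.0257, -0.0011, 0.1021, 0, 0, 0, 1], [-0.0257, -0.0011, 0.1021, 0, 0, 0, 1], [-0.0257, -0.0011, 0.1021, 0, 0, 0, 1], [-0.0257, -0.0011, 0.1021, 0, 0, 0, 1], [-0.0257, -0.0011, 0.1021, 0, 0, 0, 1]],
], squeeze=30)

```text
time_s: 17.45
ee_pos: [0.4713, -0.0283, 0.0442]
eef_rot: [3.141, 0.0, 1.7]
force: [0.7, 0.1, -0.2]
grip_width: 0.0416
grip_force: 0.0
```

Emit:
arm_command([
  [[0, 0, 0, 0, 0, 0, 1], [0, 0, 0, 0, 0, 0, 1], [0, 0, 0, 0, 0, 0, 1], [0, 0, 0, 0, 0, 0, 1], [0, 0, 0, 0, 0, 0, 1], [0, 0, 0, 0, 0, 0, 1]],
])

```text
time_s: 18.05
ee_pos: [0.4713, -0.0283, 0.0441]
eef_rot: [-3.142, -0.0, 1.7]
force: [0.2, -0.3, 0.4]
grip_width: 0.0225
grip_force: 30.0
```

Gripped by the handle with almost no side load. Now I'll level it with a lift and a small pitch.

In the tool's units: -5 mm / 750 = -0.0067, -4 mm / 750 = -0.0053, 0.035 rad / 4 = 0.0088.

Emit:
arm_command([
  [[0, 0, -0.0013, 0, 0.0018, 0, 1], [0, 0, -0.0027, 0, 0.0035, 0, 1], [0, 0, -0.004, 0, 0.0053, 0, 1], [0, 0, -0.0053, 0, 0.007, 0, 1], [0, 0, -0.0067, 0, 0.0088, 0, 1], [0, 0, -0.0067, 0, 0.0088, 0, 1]],
])

```text
time_s: 18.65
ee_pos: [0.4713, -0.0284, 0.0492]
eef_rot: [3.141, -0.035, 1.7]
force: [-0.1, 0.9, -0.6]
grip_width: 0.0226
grip_force: 30.0
```

```bash
python3 - <<'E'
from h import *
o=ctrl.get_obs(); print(o['force'].round(2),o['moment'].round(3))
im,d,info=grab('wrist'); P=cloud(d,info); np.savez('w8.npz',im=im,d=d,P=P)
for v in range(180,366,6):
    zz=P[v,285:345,2]; c=np.flatnonzero((zz>.05)&(zz<.095))+285
    if len(c)<5 or len(c)>45: continue
    a=plane(np.array([[c.min()-.5,v],[c.max()+.5,v]]),.07,info); print(v,a.mean(0)[:2].round(4),np.linalg.norm(a[0]-a[1]).round(4),P[v,(c.min()+c.max())//2].round(4))
E
```

```text
[-0.08  0.89 -0.6 ] [ 0.087  0.012 -0.018]
246 [0.4685 0.0006] 0.0181 [0.4683 0.0005 0.0697]
252 [ 0.4689 -0.0023] 0.0211 [ 0.4685 -0.0006  0.076 ]
```

In the tool's units: -8 mm / 750 = -0.0107, -7 mm / 750 = -0.0093.

Emit:
arm_command([
  [[-0.0013, 0, -0.0003, 0, 0, 0, 1], [-0.0027, 0, -0.0005, 0, 0, 0, 1], [-0.004, 0, -0.0008, 0, 0, 0, 1], [-0.0053, 0, -0.0009, 0, 0, 0, 1], [-0.0067, 0, -0.0011, 0, 0, 0, 1], [-0.008, 0, -0.0011, 0, 0, 0, 1], [-0.0093, 0, -0.0012, 0, 0, 0, 1], [-0.0107, 0, -0.0012, 0, 0, 0, 1]],
])

```text
time_s: 19.5
ee_pos: [0.4724, -0.0363, 0.0498]
eef_rot: [3.142, -0.035, 1.7]
force: [-0.1, 0.7, -1.6]
grip_width: 0.0221
grip_force: 30.0
```

In the tool's units: -8 mm / 750 = -0.0107, -7 mm / 750 = -0.0093.

Emit:
arm_command([
  [[-0.0013, 0, 0, 0, 0, 0, 1], [-0.0027, 0, -0.0001, 0, 0, 0, 1], [-0.004, 0, -0.0001, 0, 0, 0, 1], [-0.0053, 0, -0.0001, 0, 0, 0, 1], [-0.0067, 0, -0.0003, 0, 0, 0, 1], [-0.008, 0, -0.0003, 0, 0, 0, 1], [-0.0093, 0, -0.0003, 0, 0, 0, 1], [-0.0107, 0, -0.0004, 0, 0, 0, 1]],
])

```text
time_s: 20.3
ee_pos: [0.4734, -0.0443, 0.0498]
eef_rot: [3.142, -0.035, 1.7]
force: [-1.1, 0.9, -1.7]
grip_width: 0.0224
grip_force: 30.0
```

In the tool's units: -8 mm / 750 = -0.0107, -7 mm / 750 = -0.0093.

Emit:
arm_command([
  [[-0.0013, 0, 0, 0, 0, 0, 1], [-0.0027, 0, -0.0001, 0, 0, 0, 1], [-0.004, 0, -0.0001, 0, 0, 0, 1], [-0.0053, 0, -0.0001, 0, 0, 0, 1], [-0.0067, 0, -0.0003, 0, 0, 0, 1], [-0.008, 0, -0.0003, 0, 0, 0, 1], [-0.0093, 0, -0.0003, 0, 0, 0, 1], [-0.0107, 0, -0.0004, 0, 0, 0, 1]],
])

```text
time_s: 21.1
ee_pos: [0.4744, -0.0522, 0.0498]
eef_rot: [3.142, -0.035, 1.7]
force: [-0.1, 1.5, -0.8]
grip_width: 0.0227
grip_force: 30.0
```

Emit:
arm_command([
  [[-0.0013, 0, 0, 0, 0, 0, 1], [-0.0027, 0, -0.0001, 0, 0, 0, 1], [-0.004, 0, -0.0001, 0, 0, 0, 1], [-0.0053, 0, -0.0001, 0, 0, 0, 1], [-0.0067, 0, -0.0003, 0, 0, 0, 1], [-0.008, 0, -0.0003, 0, 0, 0, 1], [-0.0093, 0, -0.0003, 0, 0, 0, 1], [-0.0107, 0, -0.0004, 0, 0, 0, 1]],
])

```text
time_s: 21.9
ee_pos: [0.4754, -0.0601, 0.0498]
eef_rot: [-3.142, -0.035, 1.7]
force: [0.4, 0.1, -1.4]
grip_width: 0.0221
grip_force: 30.0
```

In the tool's units: -8 mm / 750 = -0.0107, -7 mm / 750 = -0.0093.

Emit:
arm_command([
  [[-0.0013, 0, 0, 0, 0, 0, 1], [-0.0027, 0, -0.0001, 0, 0, 0, 1], [-0.004, 0, -0.0001, 0, 0, 0, 1], [-0.0053, 0, -0.0001, 0, 0, 0, 1], [-0.0067, 0, -0.0003, 0, 0, 0, 1], [-0.008, 0, -0.0003, 0, 0, 0, 1], [-0.0093, 0, -0.0003, 0, 0, 0, 1], [-0.0107, 0, -0.0004, 0, 0, 0, 1]],
])

```text
time_s: 22.7
ee_pos: [0.4762, -0.0675, 0.0497]
eef_rot: [-3.141, -0.036, 1.7]
force: [-1.5, 6.4, -1.8]
grip_width: 0.0223
grip_force: 30.0
```

In the tool's units: -8 mm / 750 = -0.0107, -7 mm / 750 = -0.0093.

Emit:
arm_command([
  [[-0.0013, 0, 0, 0, 0, 0, 1], [-0.0027, 0, -0.0001, 0, 0, 0, 1], [-0.004, 0, -0.0001, 0, 0, 0, 1], [-0.0053, 0, -0.0001, 0, 0, 0, 1], [-0.0067, 0, -0.0003, 0, 0, 0, 1], [-0.008, 0, -0.0003, 0, 0, 0, 1], [-0.0093, 0, -0.0003, 0, 0, 0, 1], [-0.0107, 0, -0.0004, 0, 0, 0, 1]],
])

```text
time_s: 23.5
ee_pos: [0.4772, -0.0754, 0.0497]
eef_rot: [-3.141, -0.036, 1.7]
force: [-0.4, 6.2, -1.2]
grip_width: 0.0224
grip_force: 30.0
```

In the tool's units: -8 mm / 750 = -0.0107, -7 mm / 750 = -0.0093.

Emit:
arm_command([
  [[-0.0013, 0, 0, 0, 0, 0, 1], [-0.0027, 0, -0.0001, 0, 0, 0, 1], [-0.004, 0, -0.0001, 0, 0, 0, 1], [-0.0053, 0, -0.0001, 0, 0, 0, 1], [-0.0067, 0, -0.0003, 0, 0, 0, 1], [-0.008, 0, -0.0003, 0, 0, 0, 1], [-0.0093, 0, -0.0003, 0, 0, 0, 1], [-0.0107, 0, -0.0004, 0, 0, 0, 1]],
])

```text
time_s: 24.3
ee_pos: [0.4783, -0.0834, 0.0497]
eef_rot: [-3.141, -0.036, 1.7]
force: [-0.0, 7.3, -1.1]
grip_width: 0.0224
grip_force: 30.0
```

In the tool's units: -4 mm / 750 = -0.0053, -3.5 mm / 750 = -0.0047.

Emit:
arm_command([
  [[-0.0009, 0, 0, 0, 0, 0, 1], [-0.0019, 0, 0, 0, 0, 0, 1], [-0.0028, 0, -0.0001, 0, 0, 0, 1], [-0.0037, 0, -0.0001, 0, 0, 0, 1], [-0.0047, 0, -0.0001, 0, 0, 0, 1], [-0.0053, 0, -0.0001, 0, 0, 0, 1]],
])

```text
time_s: 24.9
ee_pos: [0.4788, -0.0873, 0.0496]
eef_rot: [-3.141, -0.036, 1.7]
force: [-1.2, 5.9, -2.3]
grip_width: 0.0222
grip_force: 30.0
```

In the tool's units: -3 mm / 750 = -0.004, -2.5 mm / 750 = -0.0033.

Emit:
arm_command([
  [[-0.0007, 0, 0, 0, 0, 0, 1], [-0.0013, 0, 0, 0, 0, 0, 1], [-0.002, 0, 0, 0, 0, 0, 1], [-0.0027, 0, -0.0001, 0, 0, 0, 1], [-0.0033, 0, -0.0001, 0, 0, 0, 1], [-0.004, 0, -0.0001, 0, 0, 0, 1]],
])

```text
time_s: 25.5
ee_pos: [0.4791, -0.0903, 0.0496]
eef_rot: [-3.141, -0.036, 1.7]
force: [0.1, 5.1, -1.7]
grip_width: 0.0221
grip_force: 30.0
```

In the tool's units: -1.5 mm / 750 = -0.002, -1 mm / 750 = -0.0013.

Emit:
arm_command([
  [[-0.0007, 0, 0, 0, 0, 0, 1], [-0.0013, 0, 0, 0, 0, 0, 1], [-0.002, 0, 0, 0, 0, 0, 1]],
])

```text
time_s: 25.8
ee_pos: [0.4793, -0.0918, 0.0496]
eef_rot: [-3.141, -0.036, 1.7]
force: [-1.0, 5.3, -1.5]
grip_width: 0.0218
grip_force: 30.0
```

In the tool's units: -1.2 mm / 750 = -0.0016, -0.8 mm / 750 = -0.0011.

Emit:
arm_command([
  [[-0.0005, 0, 0, 0, 0, 0, 1], [-0.0011, 0, 0, 0, 0, 0, 1], [-0.0016, 0, 0, 0, 0, 0, 1]],
])

```text
time_s: 26.1
ee_pos: [0.4794, -0.0929, 0.0495]
eef_rot: [-3.141, -0.036, 1.7]
force: [-0.3, 9.0, -1.0]
grip_width: 0.022
grip_force: 30.0
```

In the tool's units: -0.8 mm / 750 = -0.0011, -0.4 mm / 750 = -0.0005.

Emit:
arm_command([
  [[-0.0005, 0, 0, 0, 0, 0, 1], [-0.0011, 0, 0, 0, 0, 0, 1]],
])

```text
time_s: 26.3
ee_pos: [0.4795, -0.093, 0.0495]
eef_rot: [-3.141, -0.038, 1.7]
force: [-1.2, 15.4, 1.1]
grip_width: 0.0227
grip_force: 30.0
```

The force rose from 5 to 15 N and the motion stopped, so the collar is seated. I'll hold briefly, release and check.

Emit:
arm_command([
  [[0, 0, 0, 0, 0, 0, 1], [0, 0, 0, 0, 0, 0, 1], [0, 0, 0, 0, 0, 0, -1], [0, 0, 0, 0, 0, 0, -1], [0, 0, 0, 0, 0, 0, -1], [0, 0, 0, 0, 0, 0, -1], [0, 0, 0, 0, 0, 0, -1], [0, 0, 0, 0, 0, 0, -1], [0, 0, 0, 0, 0, 0, -1], [0, 0, 0, 0, 0, 0, -1], [0, 0, 0, 0, 0, 0, -1], [0, 0, 0, 0, 0, 0, -1]],
])

```text
time_s: 27.5
ee_pos: [0.4798, -0.0943, 0.0497]
eef_rot: [-3.142, -0.035, 1.7]
force: [0.0, 0.3, 0.7]
grip_width: 0.0935
grip_force: 0.0
```

In the tool's units: -200 mm / 750 = -0.2667, -170 mm / 750 = -0.2267.

Emit:
arm_command([
  [[0, 0, -0.02, 0, 0, 0, -1], [0, 0, -0.0533, 0, 0, 0, -1], [0.0133, 0, -0.1067, 0, 0, 0, -1], [0.04, 0, -0.1667, 0, 0, 0, -1], [0.0667, 0, -0.2267, 0, 0, 0, -1], [0.1067, 0, -0.2667, 0, 0, 0, -1], [0.1067, 0, -0.2667, 0, 0, 0, -1], [0.1067, 0, -0.2667, 0, 0, 0, -1], [0.1067, 0, -0.2667, 0, 0, 0, -1]],
])

```text
time_s: 28.4
ee_pos: [0.4701, -0.0224, 0.251]
eef_rot: [-3.139, -0.035, 1.699]
force: [1.1, 0.0, -0.1]
grip_width: 0.0939
grip_force: 0.0
```

```bash
python3 - <<'E'
from h import *
o=ctrl.get_obs(); print(o['time_s'],o['ee_pos'].round(4),o['force'].round(2))
im,d,info=grab('wrist'); P=cloud(d,info); cv2.imwrite('pics/w9.png',cv2.resize(im[180:366,240:420],None,fx=3.2,fy=3.2,interpolation=cv2.INTER_CUBIC))
for v in range(180,366,3):
    zz=P[v,270:370,2]; c=np.flatnonzero((zz>.05)&(zz<.12))+270
    if len(c)>5: print(v,len(c),P[v,(c.min()+c.max())//2].round(4))
E
```

```text
28.4 [ 0.4701 -0.0224  0.251 ] [ 1.07  0.03 -0.1 ]
258 6 [ 0.4756 -0.063   0.0605]
261 17 [ 0.4768 -0.0635  0.0697]
264 20 [ 0.4769 -0.0644  0.0777]
267 22 [ 0.4774 -0.0678  0.0774]
270 22 [ 0.4777 -0.0706  0.0791]
273 22 [ 0.4782 -0.0742  0.0784]
276 22 [ 0.4785 -0.0768  0.0805]
279 21 [ 0.4791 -0.0813  0.0775]
282 21 [ 0.4795 -0.0841  0.0792]
285 21 [ 0.4799 -0.0873  0.0796]
288 21 [ 0.4804 -0.0912  0.0784]
291 21 [ 0.4809 -0.095   0.0776]
294 21 [ 0.4814 -0.0985  0.0775]
297 21 [ 0.4818 -0.1018  0.078 ]
300 21 [ 0.4823 -0.1054  0.0779]
303 19 [ 0.4826 -0.108   0.08  ]
306 21 [ 0.4832 -0.1125  0.0777]
309 29 [ 0.4836 -0.1158  0.0782]
312 31 [ 0.4841 -0.1199  0.0772]
315 36 [ 0.4846 -0.1231  0.078 ]
318 41 [ 0.4846 -0.1232  0.0849]
321 41 [ 0.485  -0.1261  0.0862]
324 40 [ 0.4855 -0.1302  0.0853]
327 39 [ 0.4834 -0.1311  0.0908]
330 55 [ 0.486  -0.1342  0.0911]
333 58 [ 0.4871 -0.1425  0.0824]
336 61 [ 0.4876 -0.1466  0.0815]
339 63 [ 0.4881 -0.1503  0.0814]
342 62 [ 0.4886 -0.154   0.0816]
345 61 [ 0.4883 -0.1522  0.0908]
348 59 [ 0.4884 -0.1528  0.0959]
351 57 [ 0.4884 -0.1524  0.1024]
354 57 [ 0.4886 -0.1543  0.105 ]
357 59 [ 0.4891 -0.1579  0.105 ]
360 58 [ 0.4895 -0.1613  0.1051]
363 59 [ 0.4904 -0.1678  0.1007]
```

View pics/w9.png

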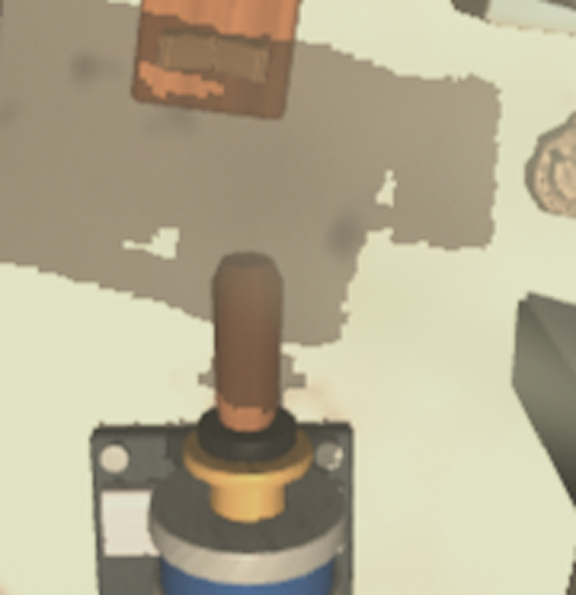

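The black collar sits flush on the brass rim at crop (247,440) with no visible gap, the handle is straight, and the gripper is clear. I'll hand in.

```bash
python3 -c "
from station import ctrl
print(ctrl.hand_in())"
```

```text
the job is handed in; nothing more can be done
None
```

The plunger was released halfway into the bore, re-gripped by its handle and pushed until the collar met the brass rim. It has been let go with the gripper clear and handed in at about 28 s; wrist force read about 15 N at most when seating, and no verdict was returned.

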